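Close and lock a mist filter's service panel

TASK

The service panel on top of the mist filter unit has been left ajar. Push it down shut with your fingertips, then set a fingertip in the slot of each of its two quarter-turn fasteners and turn it clockwise to its stop, so that both slots point at the hinge and the panel is locked. Do not lift the panel wide open, lift nothing else either, and leave the other things on the bench and on the unit where they are.

Things in the scene. Friction and masses are not known exactly. Their poses are not given: they have to be found in the camera images.
- housing: mist filter unit, white, fixed: 280 (x) x 400 (y) x 130 mm, with a spigot 70 mm wide sticking out 50 mm on its -y side. Origin: centre of its underside; x from its front (robot side) to its back, y to its left, z up. Aluminium panel 240 x 280 x 12 mm on top at x -0.12 to 0.12, y -0.09 to 0.19 m; y below -0.09 is a fixed deck with things up to 22 mm tall on it
- panel (a joint): opening of the panel, rad: 0 = shut flat (hard stop), top face 142 mm above the bench; grows as its front edge rises. Hinge at the back, along the housing's y, at x 0.120, z 0.130 m in its frame. Starts ajar at 0.2 to 0.45; stiff hinge, stays where it is left; 2 to 6 N down near the front edge shut it
- panel_mid (a point): point on the panel's top face midway between the two fasteners, 190 mm from the hinge and 50 mm from the front edge; a free patch 76 mm wide between the fasteners' discs, good to push on. Shut, it is at (-0.070, 0.050, 0.142) m in the housing's frame
- fastener_left (a joint): turn of the left (+y) fastener, rad: 0 = unlocked, slot parallel to the panel's front edge; grows clockwise seen from above to 1.571 = locked (hard stop), slot pointing at the hinge. Starts at 0 to 0.3, stays where left, needs about 0.1 N m. Its cam then grips under the housing's front flange; turned while the panel is open, it fouls that flange
- fastener_right (a joint): turn of the right (-y) fastener, rad: 0 = unlocked, slot parallel to the panel's front edge; grows clockwise seen from above to 1.571 = locked (hard stop), slot pointing at the hinge. Starts at 0 to 0.3, stays where left, needs about 0.1 N m. Its cam then grips under the housing's front flange; turned while the panel is open, it fouls that flange
- fastener_left_slot (a point): centre of the slot floor of the left (+y) fastener, a round black disc 84 mm wide standing 17 mm above the panel, cut right across its middle by a slot 26 mm wide, 14 mm deep, open at both ends. Set a fingertip in it and push it round. Site y along the slot, x across, z up out of the panel; moves and turns with them. Panel shut: (-0.070, 0.130, 0.145) m in the housing's frame
- fastener_right_slot (a point): centre of the slot floor of the right (-y) fastener, a round black disc 84 mm wide standing 17 mm above the panel, cut right across its middle by a slot 26 mm wide, 14 mm deep, open at both ends. Set a fingertip in it and push it round. Site y along the slot, x across, z up out of the panel; moves and turns with them. Panel shut: (-0.070, -0.030, 0.145) m in the housing's frame
- holder_a: bystander: dark steel tool holder standing on the bench, 62 mm in diameter, 104 mm tall; origin at the centre of its underside
- holder_b: bystander: a second tool holder like holder_a
- blank: bystander: round metal bar blank standing on the bench, 34 mm in diameter, 110 mm tall; origin at the centre of its underside
- collet_nut: bystander: steel ring nut lying on the housing's deck, 42 mm in diameter, 22 mm tall; origin at the centre of its underside
- mill_case: bystander: clear plastic case with an end mill in it, lying on the housing's deck, 90 x 18 x 18 mm; origin at the centre of its underside, x along it
- case_stack: bystander: strapped stack of plastic tool cases on the bench, 80 x 100 x 85 mm; origin at the centre of its underside
- screwdriver: bystander: screwdriver lying on the bench along the front of the unit, about 200 mm long, x along it

How it is judged:
By the outcome, as a careful person would: the job done as asked, in the order asked, and still so for the second after the job is handed in, with the robot touching nothing.
It also fails if it takes over 61 s, if anything falls off the work surface, if the arm or the gripper's body presses on something with over 40 N, if the wrist force passes 120 N, or if a joint passes its speed limit or range.

ROBOT

A 6-joint arm with a two-finger parallel gripper is mounted at the origin on the work surface. World frame = base frame: x ahead of the robot, y to its left, z up, the work surface at z = 0. Lengths are in m, angles in rad, forces in N, time in s.
With the tool pointing down it reaches from about 0.35 to 0.775 m from the base axis. Payload 7.3 kg.
Tool frame: the origin (TCP) lies at the very end of the fingers, on their centre line; the grasp point (between the pads) lies 19 mm behind it; z points along the fingers, y is the line along which they close (so a half turn about z gives the same grasp; the last joint's range is limited). The gripper opens to 92 mm and grips with 3 to 60 N. Pads are 19 mm wide; open, the fingers measure 130 mm over their backs; the gripper's body (75 mm by 190 mm) begins 47 mm behind the grasp point.
Start: joints at [-1.399, 0.342, 1.524, -0, 1.275, -0.146], TCP at [0.164, -0.499, 0.227] pointing down, gripper open.
Joint ranges: [-2.53, 2.53], [-0.77, 2.02], [0.04, 2.7], [-1, 4.14], [0.28, 2.66], [-3.11, 3.11]. Speed limits (rad/s): [2.57, 2.57, 3.14, 3.14, 3.14, 3.14].

INTERFACE

Orientations are given as a rotation vector (axis times angle).
In Python, from plant import bot gives the robot as it stands. The module is installed in compiled form; this text tells all that it offers.
- The arm moves only by the tool step_arm, never from a script. Its argument "steps" is text: rows parted by semicolons, each of 7 numbers parted by spaces: the opening, from 0 (shut) to 1 (fully open), then the shift along the world's x, y, z in mm, then the turn, a rotation vector about the world's x, y, z in rad. In form: jaw tx ty tz wx wy wz; .... A call has 1 to 8 rows; each row shifts and turns the commanded pose from where the row before left it; what a row does not reach is not made up. A row lasts 1/8 s, in which the tool goes at most 62.5 mm and 10.7 degrees, less where a joint would pass 70% of its speed; a pose out of reach is approached as far as the arm can. A call is refused whole if a number of a shift passes 62.5 or a number of a turn 0.188, either way. A call with a gripper value outside its range is refused whole. The fingers move at their own pace and stop on an object; "force" is the grip in N (left out, the last holds). Time passes only in rows, so rows that do not move let the fingers close. It gives the time, the measured TCP pose, the force, the opening and the grip force at its end, in the units of the state.
- bot.state(): the state, without advancing time (a new reading comes with each control period).
- bot.read_camera(name): name is "scene" or "top" or "wrist"; returns a dict with "image" (480x640x3 uint8, red, green, blue), "range_z" (480x640 float32, m along the optical axis (not along the pixel's ray), 0 where there is no reading), "fx", "fy", "cx", "cy" (pixels), "k1" (the pictures are not rectified: a ray, as slopes to the right and down, at radius r is drawn at 1 + k1 r^2 times it, then the intrinsics apply), "xyz" and "orientation" of the camera in the world; the wrist camera has in their place "tool_from_camera" (4x4, takes a point from camera to tool coordinates, whose origin is the TCP and whose axes are the flange's). Camera axes: x right, y down, z forward; pixel columns grow to the right and rows downward; lengths in m; the calibration is good to about 2 mm. A picture is of the moment at which its call begins: read the wrist's pose just before it.
- bot.close_job(): hands the job in; it is judged then, once.
Trained networks look in a picture, given as the dict that the camera call returned (one of the last four; its "shot" number tells which), for a name from the list of things; names that differ only in an ending like _2 or _b are one class to them, and where a whole thing is asked for, a point or a joint stands for the part that bears it (a point fixed in the world has none). Each returns a list of dicts, best first, with "p" (0 to 1); they miss things now and then, are a little off and sometimes report something else, mostly with a low value. They report only what shows in the picture. A call takes as long as a camera call.
- bot.regions_of(name, picture): "mask" (480x640 bool, what is visible of it) and "position" ([column, row] in pixels, amid what is visible of it).
The state is a dict: "t": time; "joint_positions": joint angles; "qvel": joint speeds; "joint_efforts": joint torques, N m; "eef_pos": TCP position; "tcp_rot": TCP orientation; "wrist_force": force on the tool from outside, world axes, zero at the start; "wrist_torque": the same for the moment, N m; "grip_width": finger opening in m; "grasp_force": force on a finger pad.
Only numpy, scipy, OpenCV 4.12 (cv2) and the standard library are available. Lean on these libraries where they do the work, as an engineer would, in place of code of your own. Each camera call takes 0.05 s, during which the arm holds its last target. There are 200 camera calls.

## Working session

There is one attempt and no reset: what is moved stays moved. The work goes in short steps, Python scripts to look and compute and a tool call to move; the robot and the scene stay as the last step left them, time stands still between calls to the robot, and variables do not carry over. Pictures are saved under pics/ and viewed, at most 10 in all, crops included, and the job is handed in when it is done.

Besides the shell and the picture viewer there is one more tool, called after "Emit:" in YAML: its name, and indented under it one key for each argument. step_arm: Moves the arm, as the interface text tells. Its arguments: {"type":"object","properties":{"steps":{"type":"string"},"force":{"type":"number"}},"required":["steps"]}

```bash
mkdir -p pics
cat > h.py <<'E'
import numpy as np, cv2
from plant import bot
from scipy.spatial.transform import Rotation as R
def cloud(d, T=None):
    v,u=np.mgrid[0:480,0:640]
    x=(u-d["cx"])/d["fx"]; y=(v-d["cy"])/d["fy"]
    a,b=x.copy(),y.copy()
    for _ in range(10):
        s=1+d["k1"]*(a*a+b*b); a=x/s;b=y/s
    z=d["range_z"]; P=np.stack([a*z,b*z,z],-1).astype(float)
    if T is None:
        o=np.array(d["orientation"]); M=R.from_rotvec(o).as_matrix() if o.size==3 else o
        P=P@M.T+np.array(d["xyz"])
    else: P=P@T[:3,:3].T+T[:3,3]
    P[z==0]=np.nan
    return P
def wristT(d,s):
    T=np.eye(4);T[:3,:3]=R.from_rotvec(s["tcp_rot"]).as_matrix();T[:3,3]=s["eef_pos"]
    return T@np.array(d["tool_from_camera"])
E
python3 - <<'E'
from h import *
s=bot.state(); print(s)
for c in("top","scene"):
    d=bot.read_camera(c); cv2.imwrite(f"pics/{c}.png",d["image"][...,::-1])
    print(c,d["xyz"],d["orientation"],d["k1"])
    P=cloud(d)
    for n in("housing","panel","fastener_left","fastener_right","fastener_left_slot","holder_a","blank","case_stack","screwdriver","collet_nut","mill_case"):
        for r in bot.regions_of(n,d)[:3]:
            if r["p"]<.3: continue
            q=P[r["mask"]]; print(n,round(r["p"],2),np.round(r["position"]),r["mask"].sum(),np.round(np.nanmedian(q,0),3),"max",np.round(np.nanpercentile(q,98,axis=0),3),"min",np.round(np.nanpercentile(q,2,axis=0),3))
E
```

```text
{'t': 0.0, 'joint_positions': array([-1.39895773e+00,  3.42723011e-01,  1.52504879e+00, -3.40139957e-05,
        1.27540329e+00, -1.46006582e-01]), 'qvel': array([-0.00272033, -0.00124864,  0.0013785 , -0.0010274 ,  0.00053483,
       -0.00172757]), 'joint_efforts': array([ 1.01067089e-03, -4.31244600e+01, -2.44223624e+01,  7.19759404e-02,
        5.60717296e-02, -1.18731950e-04]), 'eef_pos': array([ 0.16400761, -0.49827703,  0.22603373]), 'tcp_rot': array([-3.10043902e+00, -4.96936119e-01,  8.31607420e-05]), 'wrist_force': array([0.18263975, 0.36054699, 0.18752871]), 'wrist_torque': array([-0.04234903,  0.04469596, -0.04730503]), 'grasp_force': 0.0, 'grip_width': 0.09181200946285734}
top [ 0.37179593 -0.0247804   1.14241771] [-2.14581861  2.09806901 -0.17080534] -0.11881378166898159
housing 0.92 [386. 254.] 35886 [ 0.523 -0.131  0.155] max [0.674 0.049 0.248] min [ 0.401 -0.355  0.018]
panel 0.93 [363. 239.] 20083 [ 0.542 -0.09   0.199] max [0.658 0.044 0.25 ] min [ 0.448 -0.223  0.143]
fastener_left 0.67 [314. 261.] 2110 [ 0.497 -0.01   0.229] max [0.533 0.028 0.253] min [ 0.46  -0
[... 1769 characters left out ...]
[ 0.494 -0.015  0.229] max [0.537 0.026 0.254] min [ 0.469 -0.05   0.211]
holder_a 0.53 [369. 234.] 152 [0.558 0.117 0.102] max [0.566 0.131 0.106] min [0.536 0.105 0.08 ]
blank 0.7 [377. 213.] 491 [0.496 0.182 0.084] max [0.502 0.302 0.112] min [0.357 0.17  0.001]
case_stack 0.81 [ 74. 308.] 3740 [ 0.462 -0.428  0.079] max [ 0.476 -0.376  0.088] min [ 0.394 -0.472  0.007]
collet_nut 0.69 [139. 253.] 504 [ 0.456 -0.299  0.147] max [ 0.466 -0.279  0.154] min [ 0.428 -0.318  0.131]
collet_nut 0.59 [244. 280.] 42728 [ 0.614 -0.169  0.132] max [0.682 0.039 0.244] min [ 0.44  -0.361  0.023]
mill_case 0.55 [176. 304.] 770 [ 0.611 -0.289  0.148] max [ 0.647 -0.273  0.15 ] min [ 0.56  -0.305  0.131]
```

View pics/top.png

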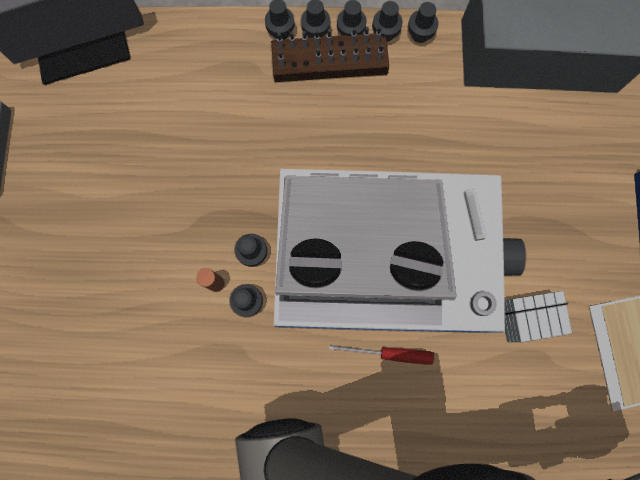

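```bash
cat > m.py <<'E'
from h import *
# estimate yaw of housing & slot directions from top + scene
def geom(cams=("top",)):
    for c in cams:
        d=bot.read_camera(c); P=cloud(d)
        r=bot.regions_of("panel",d)[0]; q=P[r["mask"]]; q=q[~np.isnan(q).any(1)]
        # robust plane fit
        idx=np.ones(len(q),bool)
        for _ in range(15):
            m=q[idx].mean(0); n=np.linalg.svd(q[idx][::5]-m,full_matrices=False)[2][2]; n*=np.sign(n[2])
            idx=np.abs((q-m)@n)<.004
        up=-n[:2]; yaw=np.arctan2(up[1],up[0]) # normal tilts to.. +x back when front is up
        print(c,"tilt",np.arccos(n[2]),"n",n,"yaw(n)",np.arctan2(n[1],n[0]),"inl",idx.mean())
        pq=q[idx]; rect=cv2.minAreaRect(pq[:,:2].astype(np.float32)); print(" rect",rect)
        for nm in("fastener_left","fastener_right"):
            r=max((a for a in bot.regions_of(nm,d) if a["p"]>.3 and a["mask"].sum()>900),key=lambda a:(a["position"][0] if c=="scene" else -a["position"][0])*(1 if nm.endswith("left") else -1))
            f=P[r["mask"]]; f=f[~np.isnan(f).any(1)]; h=(f-m)@n
            top=f[(h>.013)&(h<.022)]; fl=f[(h>.0005)&(h<.009)]
            (cx,cy),rr=cv2.minEnclosingCircle(top[:,:2].astype(np.float32))
            # slot = no-top pixels in convex hull
            cc=top.mean(0); near=fl[np.hypot(*(fl-cc)[:,:2].T)<.036]
            if len(near)<30: print(nm,"few floor",len(near)); continue
            k=near.mean(0); w,V=np.linalg.eigh(np.cov((near-k)[:,:2].T)); 
            print(" ",nm,"circ",np.round([cx,cy,rr],4),"topmean",np.round(cc,4),"floor",np.round(k,4),len(near),"dir",np.round(V[:,1],3),"ang",np.round(np.arctan2(V[1,1],V[0,1]),3),"sd",np.round(np.sqrt(w),4))
if __name__=="__main__":
    import sys; geom(sys.argv[1:])
E
python3 m.py top scene
```

```text
top tilt 0.44568095713898864 n [ 0.43105646 -0.00370918  0.90231733] yaw(n) -0.008604637142265385 inl 0.8162186202806879
 rect ((0.5554611086845398, -0.08999578654766083), (0.2800954282283783, 0.22063691914081573), 89.55555725097656)
  fastener_left circ [ 0.4996 -0.0098  0.0416] topmean [ 0.4984 -0.0098  0.2382] floor [ 0.5008 -0.0097  0.2225] 496 dir [0.017 1.   ] ang 1.554 sd [0.0057 0.0205]
  fastener_right circ [ 0.4979 -0.1696  0.0413] topmean [ 0.4978 -0.1691  0.2377] floor [ 0.5002 -0.1698  0.2222] 488 dir [0.233 0.972] ang 1.335 sd [0.0057 0.0206]
scene tilt 0.44831103517984305 n [ 0.43344013 -0.00185281  0.90118046] yaw(n) -0.004274639113670332 inl 0.8640064328073174
 rect ((0.556729257106781, -0.09140518307685852), (0.2796809673309326, 0.2189367562532425), 89.53959655761719)
  fastener_left circ [ 0.5007 -0.0124  0.0408] topmean [ 0.5041 -0.0131  0.237 ] floor [ 0.4987 -0.017   0.2255] 421 dir [-0.417  0.909] ang 2.001 sd [0.0148 0.0205]
  fastener_right circ [ 0.5011 -0.1708  0.0416] topmean [ 0.503  -0.1721  0.2372] floor [ 0.4977 -0.1718  0.2255] 537 dir [-0.002  1.   ] ang 1.572 sd [0.0167 0.0189]
```

The top view shows the panel ajar at about 0.446 rad. The left fastener is at (315,262) with its slot nearly along y. The right fastener is at (416,266), about 0.25 rad clockwise. The nut, the mill case and the bystanders are all clear of the panel. The front edge is at +0.25 m, so I'll approach above it.

Emit:
step_arm:
  steps: "0 21 27 14 0 0 0.187;0 21 27 14 0 0 0.187;0 21 27 14 0 0 0.187;0 21 27 14 0 0 0.187;0 21 27 14 0 0 0.187;0 21 27 14 0 0 0.187;0 21 27 14 0 0 0.187;0 21 27 14 0 0 0.187"
  force: 10

```text
t: 2.6
eef_pos: [0.3326, -0.2817, 0.3393]
tcp_rot: [1.928, 2.48, 0.0]
wrist_force: [-0.2, -0.1, -0.6]
grip_width: 0.0164
grasp_force: 0.0
```

Emit:
step_arm:
  steps: "0 20 27 0 0 0 0.187;0 20 27 0 0 0 0.187;0 20 27 0 0 0 0.187;0 20 27 0 0 0 0.187;0 20 27 0 0 0 0.187;0 20 27 0 0 0 0.187;0 20 27 0 0 0 0.187;0 0 0 0 0 0 0"

```text
t: 3.6
eef_pos: [0.4728, -0.0923, 0.3385]
tcp_rot: [-0.024, -3.141, -0.001]
wrist_force: [-0.6, -0.3, 0.2]
grip_width: 0.0006
grasp_force: 0.0
```

Emit:
step_arm:
  steps: "0 2 2 -40 0 0 0;0 0 0 -40 0 0 0;0 0 0 -20 0 0 0;0 0 0 -12 0 0 0;0 0 0 -12 0 0 0;0 0 0 -12 0 0 0;0 0 0 -12 0 0 0;0 0 0 -12 0 0 0"

```text
t: 4.6
eef_pos: [0.474, -0.0917, 0.178]
tcp_rot: [-0.03, -3.141, -0.0]
wrist_force: [-0.8, 0.2, 3.0]
grip_width: 0.0005
grasp_force: 1.4
```

Emit:
step_arm:
  steps: "0 0 0 -10 0 0 0;0 0 0 -10 0 0 0;0 0 0 -9 0 0 0;0 0 0 -4 0 0 0;0 0 0 -2 0 0 0;0 0 0 -2 0 0 0;0 0 0 0 0 0 0"

```text
t: 5.48
eef_pos: [0.4742, -0.0917, 0.1422]
tcp_rot: [0.029, 3.141, -0.0]
wrist_force: [-3.0, 0.5, 5.3]
grip_width: 0.0007
grasp_force: 2.5
```

Emit:
step_arm:
  steps: "0 0 0 -2 0 0 0;0 0 0 -2 0 0 0;0 0 0 0 0 0 0"

```text
t: 5.85
eef_pos: [0.4743, -0.0917, 0.1419]
tcp_rot: [0.029, 3.138, -0.002]
wrist_force: [-14.9, 3.6, 38.3]
grip_width: 0.0005
grasp_force: 18.9
```

Emit:
step_arm:
  steps: "0 0 0 30 0 0 0;0 0 0 40 0 0 0;0 0 0 40 0 0 0;0 -30 0 0 0 0 0;0 -50 0 0 0 0 0;0 -50 0 0 0 0 0;0 0 0 0 0 0 0"

```text
t: 6.72
eef_pos: [0.342, -0.0913, 0.248]
tcp_rot: [0.032, 3.141, -0.0]
wrist_force: [0.2, -0.2, 1.3]
grip_width: 0.0007
grasp_force: 0.0
```

```bash
python3 m.py top scene
python3 - <<'E'
from h import *
d=bot.read_camera("top");cv2.imwrite("pics/top2.png",d["image"][...,::-1]);s=bot.state();print(s["eef_pos"],s["joint_positions"])
E
```

```text
top tilt 0.0030625514387440933 n [ 2.98248955e-03 -6.95663776e-04  9.99995310e-01] yaw(n) -0.2291522935350411 inl 0.8438869160171563
 rect ((0.5401970148086548, -0.08964739739894867), (0.2796824276447296, 0.24162957072257996), 89.63314056396484)
  fastener_left circ [ 0.4705 -0.0094  0.0422] topmean [ 0.4696 -0.0092  0.158 ] floor [ 0.4713 -0.0095  0.1446] 549 dir [0.017 1.   ] ang 1.554 sd [0.0074 0.0202]
  fastener_right circ [ 0.4692 -0.1698  0.0422] topmean [ 0.4689 -0.1683  0.1581] floor [ 0.471  -0.1687  0.1446] 529 dir [0.25  0.968] ang 1.318 sd [0.0073 0.0203]
scene tilt 0.00303075420452595 n [0.00247183 0.00175371 0.99999541] yaw(n) 0.617058999224451 inl 0.8374366135077533
 rect ((0.5432499647140503, -0.09090925753116608), (0.2796463072299957, 0.24732445180416107), 89.94524383544922)
  fastener_left circ [ 0.4725 -0.0116  0.0422] topmean [ 0.4755 -0.013   0.159 ] floor [ 0.4636 -0.016   0.147 ] 155 dir [-0.255  0.967] ang 1.829 sd [0.0121 0.0203]
  fastener_right circ [ 0.4726 -0.1682  0.0438] topmean [ 0.4744 -0.1716  0.159 ] floor [ 0.4605 -0.1684  0.1475] 178 dir [0.268 0.963] ang 1.3 sd [0.0105 0.0184]
[ 0.34453195 -0.09171008  0.24751752] [-4.76268196e-01  5.31116393e-03  1.88532748e+00  1.73148095e-04
  1.25152329e+00 -2.02872592e+00]
```

View pics/top2.png

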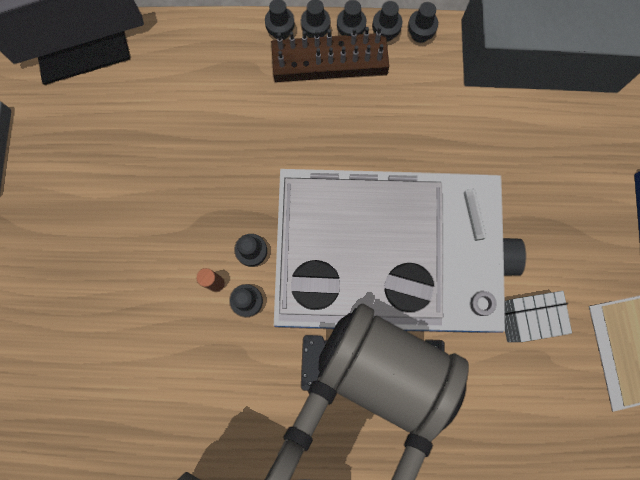

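Panel is flat shut (tilt about 0.003 rad) with both slots where the shut geometry puts them. Left slot first, with the two fingers a little apart for leverage.

Emit:
step_arm:
  steps: "0.35 32 20 0 0 0 0;0.35 32 20 0 0 0 0;0.35 32 20 0 0 0 0;0.35 31 21 0 0 0 0;0.35 0 0 -40 0 0 0;0.35 0 0 -37 0 0 0;0.35 0 0 0 0 0 0;0.35 0 0 0 0 0 0"

```text
t: 8.18
eef_pos: [0.4719, -0.0109, 0.1719]
tcp_rot: [0.029, 3.14, -0.0]
wrist_force: [0.8, 0.9, 0.4]
grip_width: 0.0321
grasp_force: 0.0
```

Run:
```python
from h import *
s=bot.state();d=bot.read_camera("wrist");cv2.imwrite("pics/w1.png",d["image"][...,::-1]);print(s["eef_pos"],s["tcp_rot"],s["grip_width"])
```

```text
[ 0.47194213 -0.01088156  0.17186699] [ 2.94407180e-02  3.13993486e+00 -3.08678644e-04] 0.03205408336968623
```

View pics/w1.png

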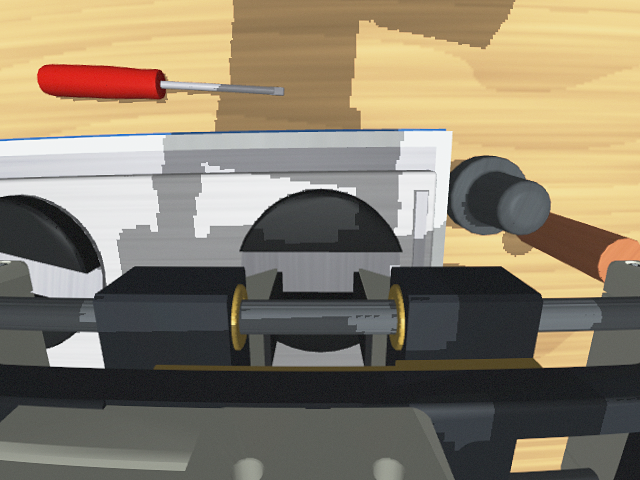

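The wrist view shows the left disc centred at column ~321. The fingertips (columns ~262 and ~377) straddle its middle, with the slot running along their line. Lowering now.

Emit:
step_arm:
  steps: "0.35 0 0 -8 0 0 0;0.35 0 0 -5 0 0 0;0.35 0 0 -5 0 0 0;0.35 0 0 -4 0 0 0;0.35 0 0 0 0 0 0"

```text
t: 8.85
eef_pos: [0.4709, -0.0107, 0.1484]
tcp_rot: [-0.03, -3.141, -0.0]
wrist_force: [-0.4, -0.1, -0.4]
grip_width: 0.0316
grasp_force: 0.0
```

Emit:
step_arm:
  steps: "0.35 0 0 0 0 0 -0.15;0.35 0 0 0 0 0 -0.15;0.35 0 0 0 0 0 -0.15;0.35 0 0 0 0 0 -0.15;0.35 0 0 0 0 0 -0.15;0.35 0 0 0 0 0 -0.15;0.35 0 0 0 0 0 -0.15;0.35 0 0 0 0 0 -0.15"

```text
t: 9.85
eef_pos: [0.4699, -0.01, 0.1486]
tcp_rot: [-1.803, -2.57, 0.001]
wrist_force: [-2.7, 4.1, 1.2]
grip_width: 0.0322
grasp_force: 2.9
```

```bash
cat > f.py <<'E'
from h import *
s=bot.state();a=s["tcp_rot"];print(s["eef_pos"],"yang",(2*np.arctan2(a[1],a[0])-np.pi/2+np.pi/2)%np.pi-np.pi/2,"F",s["wrist_force"],"T",s["wrist_torque"],s["grip_width"],s["joint_positions"])
E
python3 f.py
```

```text
[ 0.4699145  -0.00999294  0.14857234] yang 0.34734926948972866 F [-2.74198534  4.07375172  1.21917899] T [0.53379859 0.40508964 0.11894891] 0.03221534311105254 [-1.85081759e-01  3.28271003e-01  1.78374571e+00  9.32502146e-04
  1.03229953e+00 -5.32910349e-01]
```

Turning, at about 0.12 N m. Continuing in smaller rows to the stop.

Emit:
step_arm:
  steps: "0.35 0 0 0 0 0 -0.12;0.35 0 0 0 0 0 -0.12;0.35 0 0 0 0 0 -0.08;0.35 0 0 0 0 0 -0.05;0.35 0 0 0 0 0 0"

```text
t: 10.48
eef_pos: [0.47, -0.0098, 0.1486]
tcp_rot: [-2.24, -2.199, 0.001]
wrist_force: [-3.4, 4.7, 0.5]
grip_width: 0.0318
grasp_force: 2.1
```

```bash
python3 f.py
```

```text
[ 0.46996534 -0.00979255  0.14857476] yang -0.018278160927006404 F [-3.4323852   4.70865298  0.49891393] T [0.60000105 0.42329906 0.03816109] 0.031779249177561725 [-1.84827043e-01  3.28262086e-01  1.78375139e+00  1.25556768e-03
  1.03218924e+00 -1.67194321e-01]
```

Emit:
step_arm:
  steps: "0.35 0 0 0 0 0 -0.03;0.35 0 0 0 0 0 -0.03;0.35 0 0 0 0 0 0"

```text
t: 10.85
eef_pos: [0.47, -0.0098, 0.1485]
tcp_rot: [-2.304, -2.131, 0.001]
wrist_force: [-2.9, 5.1, 1.4]
grip_width: 0.0323
grasp_force: 2.4
```

```bash
python3 f.py
```

```text
[ 0.47000629 -0.00975572  0.14854795] yang -0.0780973662525195 F [-2.92826105  5.13308576  1.40497692] T [0.73282666 0.41377047 0.1337533 ] 0.03232912396041532 [-1.84821898e-01  3.28347522e-01  1.78370877e+00  1.40702835e-03
  1.03213700e+00 -1.07447887e-01]
```

Emit:
step_arm:
  steps: "0.35 0 0 0 0 0 -0.03;0.35 0 0 0 0 0 -0.02;0.35 0 0 0 0 0 0"

```text
t: 11.22
eef_pos: [0.47, -0.0096, 0.1485]
tcp_rot: [-2.355, -2.075, 0.001]
wrist_force: [-2.6, 5.1, 1.9]
grip_width: 0.0322
grasp_force: 12.6
```

```bash
python3 f.py
```

```text
[ 0.47001348 -0.00961231  0.14853457] yang -0.12631238154715696 F [-2.56394225  5.07373354  1.93551767] T [0.91868042 0.40885564 0.68660447] 0.032188691197637544 [-1.84412764e-01  3.28363734e-01  1.78372790e+00  1.23326856e-03
  1.03206162e+00 -5.87344669e-02]
```

Emit:
step_arm:
  steps: "0.35 0 0 0 0 0 -0.03;0.35 0 0 0 0 0 0"

```text
t: 11.48
eef_pos: [0.4701, -0.0096, 0.1486]
tcp_rot: [-2.385, -2.042, 0.001]
wrist_force: [-2.8, 5.3, 0.7]
grip_width: 0.0323
grasp_force: 24.5
```

```bash
python3 f.py
```

```text
[ 0.47007067 -0.0095889   0.14858909] yang -0.15470687466069322 F [-2.79596431  5.30867219  0.7386459 ] T [0.95936587 0.43512319 1.41888555] 0.03234167651579286 [-1.84076995e-01  3.28314731e-01  1.78362165e+00  7.85517857e-04
  1.03201355e+00 -2.97739580e-02]
```

Stop reached (torque rose to 1.4 N m). I'll ease back to the slot's centre, lift, then move to the right fastener (slot angle 1.318).

Emit:
step_arm:
  steps: "0.35 0 0 0 0 0 -0.0;0.35 0 0 0 0 0 0.13;0.35 0 0 0 0 0 0;0.35 0 0 20 0 0 0;0.35 0 0 20 0 0 0;0.35 0 0 0 0 0 0"

```text
t: 12.22
eef_pos: [0.4721, -0.0111, 0.1899]
tcp_rot: [2.253, 2.185, 0.003]
wrist_force: [0.3, -0.4, -0.0]
grip_width: 0.0319
grasp_force: 0.0
```

Emit:
step_arm:
  steps: "0.35 0 -20 0 0 0 0.168;0.35 0 -20 0 0 0 0.168;0.35 0 -20 0 0 0 0.168;0.35 0 -20 0 0 0 0.168;0.35 0 -20 0 0 0 0.168;0.35 0 -20 0 0 0 0.168;0.35 0 -20 0 0 0 0.168;0.35 0 -20 0 0 0 0.168"

```text
t: 13.22
eef_pos: [0.4707, -0.1713, 0.1877]
tcp_rot: [-0.393, -3.116, -0.001]
wrist_force: [-0.1, -0.2, 0.5]
grip_width: 0.0325
grasp_force: 0.0
```

Emit:
step_arm:
  steps: "0.35 0 0 -17 0 0 0;0.35 0 0 0 0 0 0"

```text
t: 13.48
eef_pos: [0.4699, -0.1705, 0.1699]
tcp_rot: [-0.402, -3.112, -0.002]
wrist_force: [0.1, -0.5, -0.3]
grip_width: 0.0319
grasp_force: 0.0
```

```bash
python3 f.py
python3 - <<'E'
from h import *
d=bot.read_camera("wrist");cv2.imwrite("pics/w2.png",d["image"][...,::-1])
d=bot.read_camera("scene");cv2.imwrite("pics/s2.png",d["image"][...,::-1])
E
```

```text
[ 0.46994938 -0.17045373  0.16990298] yang 1.313971591755962 F [ 0.05264383 -0.48982834 -0.3464921 ] T [ 0.05098173 -0.08260838  0.03043768] 0.03186472245655999 [-5.01429432e-01  3.54019424e-01  1.67533253e+00  8.66812883e-05
  1.11618758e+00 -1.81543924e+00]
```

View pics/w2.png

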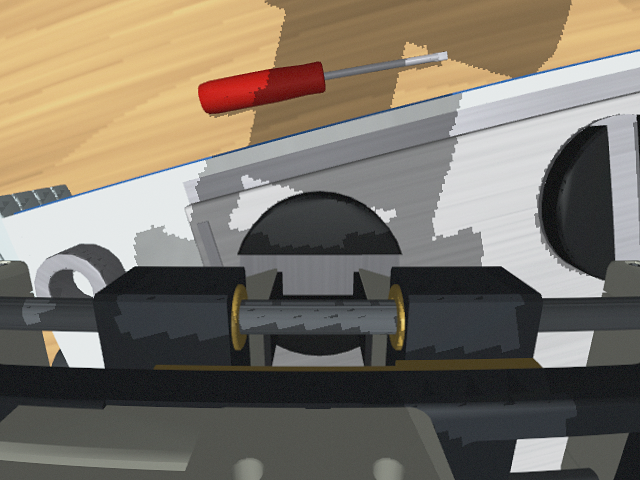

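View pics/s2.png

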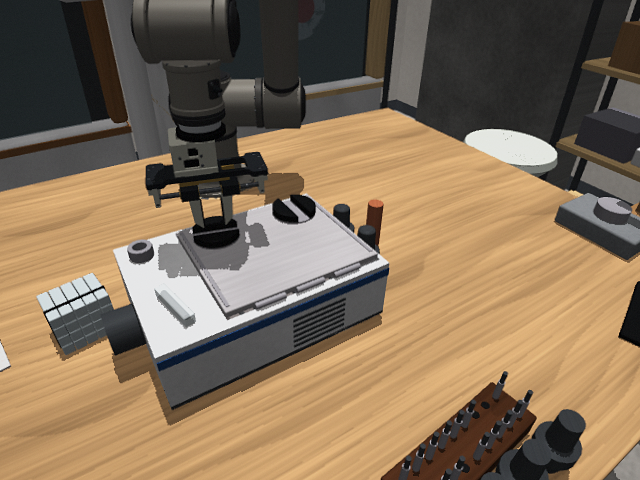

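In the wrist view the right disc is centred at column ~320 and its slot is aligned with the fingers. The left slot, at (625,200), is turned. The scene view shows the left slot at (294,208) pointing at the hinge. Lowering into the right slot.

Emit:
step_arm:
  steps: "0.35 1 1 -7 0 0 0;0.35 0 0 -5 0 0 0;0.35 0 0 -5 0 0 0;0.35 0 0 -4 0 0 0;0.35 0 0 0 0 0 0"

```text
t: 14.2
eef_pos: [0.4717, -0.1695, 0.1502]
tcp_rot: [-0.399, -3.115, -0.001]
wrist_force: [-1.4, 0.4, -1.3]
grip_width: 0.0323
grasp_force: 0.8
```

Emit:
step_arm:
  steps: "0.35 0 0 0 0 0 -0.15;0.35 0 0 0 0 0 -0.15;0.35 0 0 0 0 0 -0.15;0.35 0 0 0 0 0 -0.15;0.35 0 0 0 0 0 -0.15;0.35 0 0 0 0 0 -0.15;0.35 0 0 0 0 0 -0.15;0.35 0 0 0 0 0 -0.15"

```text
t: 15.2
eef_pos: [0.4713, -0.1692, 0.1504]
tcp_rot: [-2.093, -2.34, 0.001]
wrist_force: [-2.1, 0.7, -0.6]
grip_width: 0.0318
grasp_force: 2.5
```

```bash
python3 f.py
```

```text
[ 0.47130031 -0.16919528  0.15035695] yang 0.11135459766630795 F [-2.12480228  0.66569147 -0.6001169 ] T [0.18337905 0.35334603 0.15701189] 0.03178784750123283 [-4.97889903e-01  3.77106408e-01  1.70109825e+00  9.51827720e-05
  1.06556683e+00 -6.09290660e-01]
```

Now at 0.11; going to about -0.15, as on the left.

Emit:
step_arm:
  steps: "0.35 0 0 0 0 0 -0.1;0.35 0 0 0 0 0 -0.08;0.35 0 0 0 0 0 -0.03;0.35 0 0 0 0 0 -0.02;0.35 0 0 0 0 0 0"

```text
t: 15.82
eef_pos: [0.4716, -0.1695, 0.1505]
tcp_rot: [-2.343, -2.092, 0.001]
wrist_force: [-3.7, -0.4, -1.7]
grip_width: 0.0323
grasp_force: 4.9
```

```bash
python3 f.py
```

```text
[ 0.47156351 -0.16952908  0.15048561] yang -0.1131150498607294 F [-3.71251317 -0.35617829 -1.74853707] T [0.13537127 0.66280135 0.26467044] 0.03234096970011532 [-4.98047255e-01  3.77090397e-01  1.70070625e+00 -2.26935146e-04
  1.06504941e+00 -3.84822140e-01]
```

Emit:
step_arm:
  steps: "0.35 0 0 0 0 0 -0.03;0.35 0 0 0 0 0 0"

```text
t: 16.08
eef_pos: [0.4716, -0.1695, 0.1505]
tcp_rot: [-2.374, -2.056, 0.001]
wrist_force: [-5.3, 1.3, -2.7]
grip_width: 0.0325
grasp_force: 14.9
```

```bash
python3 f.py
```

```text
[ 0.47158455 -0.16949306  0.15049217] yang -0.14311410153846005 F [-5.28180671  1.26221162 -2.68689377] T [0.2077297  0.77552831 0.84166309] 0.03252983646597307 [-4.97811762e-01  3.77095604e-01  1.70067671e+00 -4.96258372e-04
  1.06503816e+00 -3.54456973e-01]
```

Emit:
step_arm:
  steps: "0.35 0 0 0 0 0 -0.02;0.35 0 0 0 0 0 0"

```text
t: 16.32
eef_pos: [0.4716, -0.1695, 0.1505]
tcp_rot: [-2.393, -2.034, 0.002]
wrist_force: [-4.5, 0.7, -2.3]
grip_width: 0.0322
grasp_force: 22.9
```

```bash
python3 f.py
```

```text
[ 0.47156605 -0.16952717  0.15047483] yang -0.16202054278222544 F [-4.53126972  0.66006155 -2.34411591] T [0.2349056  0.81183373 1.38737548] 0.0321767343638377 [-4.97726446e-01  3.77143751e-01  1.70065581e+00 -7.87580112e-04
  1.06504242e+00 -3.35323917e-01]
```

Emit:
step_arm:
  steps: "0.35 0 0 0 0 0 0.14;0.35 0 0 0 0 0 0;0.35 0 0 20 0 0 0;0.35 0 0 40 0 0 0;0.35 -40 0 30 0 0 0;0.35 -50 0 0 0 0 0;0.35 -30 0 0 0 0 0;0.35 0 0 0 0 0 0"

```text
t: 17.32
eef_pos: [0.3516, -0.1701, 0.2417]
tcp_rot: [2.251, 2.187, 0.001]
wrist_force: [0.8, 0.5, 0.0]
grip_width: 0.0319
grasp_force: 0.0
```

```bash
python3 m.py top
python3 - <<'E'
from h import *
d=bot.read_camera("top");cv2.imwrite("pics/t3.png",cv2.resize(d["image"][150:380,190:590,::-1],(800,460)))
E
```

```text
top tilt 0.0026235548242550333 n [ 0.00224647 -0.00135513  0.99999656] yaw(n) -0.5427882531950998 inl 0.8584341740778539
 rect ((0.5401273965835571, -0.08953864872455597), (0.2793055772781372, 0.2406006157398224), 89.70974731445312)
  fastener_left circ [ 0.4703 -0.0093  0.0421] topmean [ 0.4699 -0.0095  0.1582] floor [ 0.4698 -0.0091  0.1445] 558 dir [-1.     0.006] ang 3.136 sd [0.0075 0.0204]Traceback (most recent call last):
  File "m.py", line 26, in <module>
    import sys; geom(sys.argv[1:])
                ~~~~^^^^^^^^^^^^^^
  File "m.py", line 16, in geom
    r=max((a for a in bot.regions_of(nm,d) if a["p"]>.3 and a["mask"].sum()>900),key=lambda a:(a["position"][0] if c=="scene" else -a["position"][0])*(1 if nm.endswith("left") else -1))
ValueError: max() iterable argument is empty
```

View pics/t3.png

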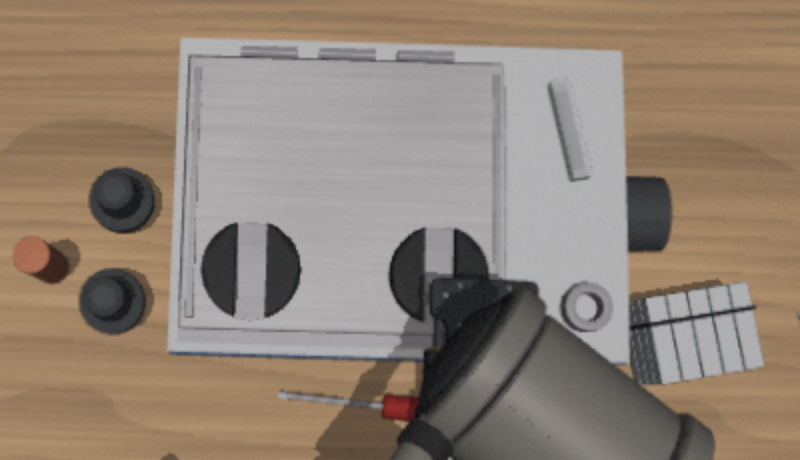

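The crop shows both slots, at (251,270) and (439,265), pointing at the hinge. The left measures within about 0.006 rad of the x axis. The panel is flat, and the bystanders are where they were. The right slot reached the same torque stop, and the arm is clear, so I'm handing in.

```bash
python3 -c "
from plant import bot
print(bot.close_job())"
```

```text
the job is handed in; nothing more can be done
None
```

The panel is pushed shut and both fasteners are turned clockwise to their stops, slots pointing at the hinge; the job is handed in at about 17.5 s of the 61 s allowed, with the bystanders in view where they were.

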